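# Zero the hotplate dial, then four clicks up

### The arm

A 6-joint arm with a two-finger parallel gripper is mounted at the origin on the work surface. World frame = base frame: x ahead of the robot, y to its left, z up, the work surface at z = 0. Lengths are in m, angles in rad, forces in N, time in s.
With the tool pointing down it reaches from about 0.3 to 0.875 m from the base axis. Payload 6.4 kg.
Tool frame: the origin (TCP) lies on the front face of the gripper's body, between the roots of the fingers; the fingertips stand 73 mm ahead of it and the grasp point (between the pads) lies 54 mm ahead of it (bot.tips_ahead is the distance from the TCP to the fingertips, in m); z points along the fingers, x is the direction in which the jaws open and shut, and the axes are right-handed (so a half turn about z gives the same grasp; the last joint's range is limited). The gripper opens to 85 mm and grips with 20 to 120 N. Pads are 22 mm wide; open, the fingers measure 114 mm over their backs; the gripper's body (76 mm by 85 mm) begins 54 mm behind the grasp point. The pads swing forward as they close: fully open they stand 13 mm farther back than shut.
Start: joints at [-1.454, 0.181, 1.607, -0, 1.354, -0.206], TCP at [0.182, -0.545, 0.304] pointing down, gripper open.
Joint ranges: [-2.99, 2.99], [-0.89, 2.07], [0.3, 2.58], [-1.14, 4.28], [0, 2.63], [-3.12, 3.12]. Speed limits (rad/s): [2.57, 2.57, 3.01, 3.14, 3.14, 3.14].

### API

Orientations are given as a 3x3 rotation matrix whose columns are the frame's x, y, z axes.
In Python, from cell import status, viewer, workorder, bot gives the robot as it stands.
- The arm moves only by the tool carry_out, never from a script. Its argument "rows" is one flat list of numbers, 7 for each row, row after row: the turn, a rotation vector about the tool's x, y, z in rad, then the shift along the tool's x, y, z in m, then the finger opening in m, from 0 to 0.0854. In form: [wx, wy, wz, x, y, z, claw, wx, wy, wz, x, y, z, claw, ...]. A call has exactly 5 rows; each row shifts and turns the pose as measured when the row begins, along the tool's axes as they then stand; what a row does not reach is not made up. A row lasts 1/8 s, in which the tool goes at most 62.5 mm and 10.7 degrees, less where a joint would pass 70% of its speed; a pose out of reach is approached as far as the arm can. A call is refused whole if a number of a shift passes 0.0625 or a number of a turn 0.188, either way. A call with a gripper value outside its range is refused whole. The fingers move at their own pace and stop on an object; the grip force is fixed at half the most. Time passes only in rows, so rows that do not move let the fingers close, or fill a call up. It gives the time, the measured TCP pose, the force and the opening at its end, in the units of the state.
- status.read_state(): the state, without advancing time (a new reading comes with each control period).
- viewer.camera(name): name is "side" or "top" or "wrist"; returns the picture (400x640x3 uint8, red, green, blue); there is no depth.
- viewer.get_calibration(name): a dict with "camera_matrix" (3x3 intrinsics, pixels), "rvec" (rotation vector, rad) and "tvec" (3), from world to camera coordinates, as OpenCV has them. Camera axes: x right, y down, z forward; pixel columns grow to the right and rows downward; lengths in m; the calibration is good to about 2 mm. A picture is of the moment at which its call begins: read the wrist's pose just before it. get_calibration takes no time and is no camera call; for the wrist camera it gives the pose at the moment of the call.
- workorder.finish_job(): hands the job in, once; it reports no verdict.
The state is a dict: "time": time; "joint_positions": joint angles; "qvel": joint speeds; "tau": joint torques, N m; "tool_pos": TCP position; "orientation": TCP orientation; "force": force on the tool from outside, world axes, zero at the start; "torque": the same for the moment, N m; "width": finger opening in m.
Only numpy, scipy, OpenCV 4.12 (cv2) and the standard library are available. Lean on these libraries where they do the work, as an engineer would, in place of code of your own. Each camera call takes 0.05 s, during which the arm holds its last target.

### The job

Set the cold hotplate to its low setting: turn its black dial gently clockwise until it comes up against its stop, without forcing it, then turn it back counter-clockwise by exactly four clicks and let go. Leave the beaker, the bottle, the jar and the scoop where they are.

Things in the scene. Friction and masses are not known exactly. Their poses are not given: they have to be found in the camera images.
- hotplate: White bench hotplate, fixed: a box 200 mm (its x) by 330 mm (its y), with a control deck whose top is 80 mm above the bench. Origin on the bench exactly below the dial's axis; z up. The box spans x -100..100 mm, y -75..255 mm. The cream hob (190 mm square, top 94 mm above the bench) is centred at y 155 mm, so it begins 60 mm from the dial's axis.
- dial_top (a point): Centre of the top face of the black dial, on its upright axis, 118 mm above the bench; this point does not turn. The dial is a round ribbed knob 50 mm across (52 mm over the ribs), 36 mm tall, from 82 to 118 mm above the bench, with a white line on top. It may be gripped at any angle, from above. Seen from above, clockwise leads to the stop.
- dial_foot (a point): Centre of the dial's underside, 82 mm above the bench, fixed. The dial clicks 12 times a turn (0.524 rad each), holds itself in each click, and takes about 0.1 N m to carry over to the next. It starts 2 to 7 clicks from the stop; no scale tells how many. The stop, at a click position, gives way above about 0.2 N m, springily (2 N m per rad), and is overstrained 0.15 rad past it (about 0.5 N m).
- beaker: Empty clear glass beaker, 72 mm wide, 90 mm high, standing on the hob; origin at the centre of its underside. To be left alone.
- bottle: White plastic bottle with a red cap, 60 mm wide, 150 mm high, standing on the bench on the dial's -y side of the hotplate; origin at the centre of its underside. To be left alone.
- jar: White sample jar, 52 mm wide, 65 mm high, standing on the bench beyond the hotplate; origin at the centre of its underside. To be left alone.
- scoop: Steel lab spoon 170 mm long, lying on the bench on the robot's side of the hotplate; origin under its middle, x along its length. To be left alone.
- regulator_tip (a point): Centre of the regulator's slide, hidden in the housing and driven by the dial: on the dial's axis, 25 mm above the bench, when the dial is at its stop, and moving to the hotplate's +y by only 0.05 mm per click counter-clockwise. Its reading is far too coarse to count clicks with; it cannot be touched or seen.
- spring_tip (a point): End of the stop's spring, hidden in the housing: at y 40 mm, z 30 mm in the hotplate's frame while the stop is not strained, moving to -y by only 0.014 mm when the dial is forced 0.15 rad past the stop. Far too little to be read; it cannot be touched or seen.

How it is judged:
By the outcome, as a careful person would: the job done as asked, in the order asked, and still so for the second after the job is handed in, with the robot touching nothing.
It also fails if it takes over 72 s, if anything falls off the work surface, if the arm or the gripper's body presses on something with over 40 N, if the wrist force passes 120 N, or if a joint passes its speed limit or range.

## Working session

There is one attempt and no reset: what is moved stays moved. The work goes in short steps, Python scripts to look and compute and a tool call to move; the robot and the scene stay as the last step left them, time stands still between calls to the robot, and variables do not carry over. Pictures are saved under pics/ and viewed, and the job is handed in when it is done.

Besides the shell and the picture viewer there is one more tool, called after "Call:" as name(argument=value, ...) on one line, values as JSON. carry_out: Moves the arm, as the interface text tells. Its arguments: {"type":"object","properties":{"rows":{"type":"array"}},"required":["rows"]}

```bash
mkdir -p pics; ls
python3 - <<'E'
from cell import status, viewer, workorder, bot
import cv2
s=status.read_state(); print(s)
print([a for a in dir(bot) if a[0]!='_'])
for n in ("side","top","wrist"):
    c=viewer.get_calibration(n); print(n,c)
    cv2.imwrite(f"pics/{n}0.png",viewer.camera(n)[:,:,::-1])
E
```

```text
pics
{'time': 0.0, 'joint_positions': array([-1.45429679e+00,  1.81553999e-01,  1.60801797e+00, -1.34858358e-05,
        1.35378814e+00, -2.06325268e-01]), 'qvel': array([-0.00056001,  0.00043059, -0.00030691,  0.00032628,  0.00061309,
       -0.00160905]), 'tau': array([-2.31405547e-04, -4.44874012e+01, -3.51338553e+01, -1.50296037e-04,
        8.97274003e-03,  7.40174642e-07]), 'tool_pos': array([ 0.18236547, -0.54486099,  0.30297194]), 'orientation': array([[ 3.17249284e-01, -9.48342156e-01, -2.18522453e-04],
       [-9.48340598e-01, -3.17249167e-01,  1.75394322e-03],
       [-1.73266436e-03, -3.49203516e-04, -9.99998438e-01]]), 'force': array([ 0.3159793 , -0.17747258,  0.20024091]), 'torque': array([-0.01994578,  0.00049025,  0.01053944]), 'width': 0.08539499749505206}
['PlanningError', 'tips_ahead']
side {'camera_matrix': array([[426.79574333,   0.        , 320.22831257],
       [  0.        , 426.79574333, 194.88007349],
       [  0.        ,   0.        ,   1.        ]]), 'rvec': array([ 0.37393149, -2.88320918,  0.98865172]), 'tvec': array([0.52915268, 0.20046606, 0.91393145])}
top {'camera_matrix': array([[416.04130324,   0.        , 322.0682159 ],
       [  0.        , 416.04130324, 197.0600049 ],
       [  0.        ,   0.        ,   1.        ]]), 'rvec': array([ 2.12955584, -2.12204828,  0.19838344]), 'tvec': array([-0.02635796,  0.57725114,  0.78607654])}
wrist {'camera_matrix': array([[294.83027638,   0.        , 318.2213956 ],
       [  0.        , 294.83027638, 200.11698443],
       [  0.        ,   0.        ,   1.        ]]), 'rvec': array([-2.3297802 ,  1.67722561,  0.27192181]), 'tvec': array([-0.57389101, -0.03999056,  0.3808943 ])}
```

View pics/top0.png

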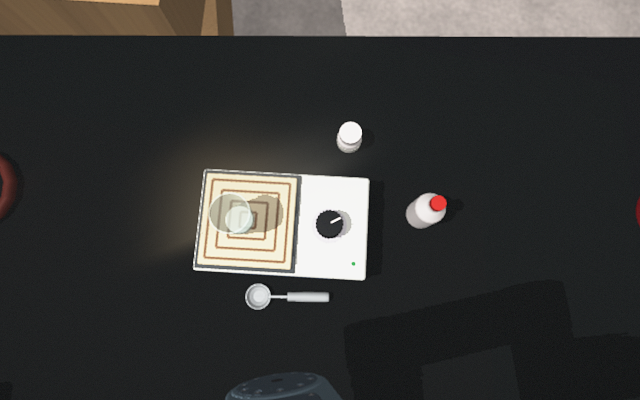

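View pics/side0.png

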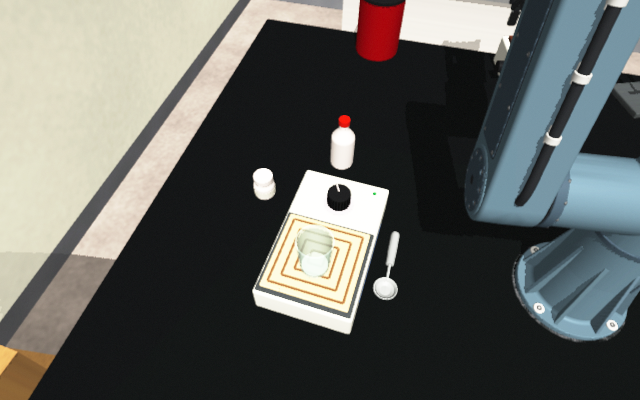

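View pics/wrist0.png

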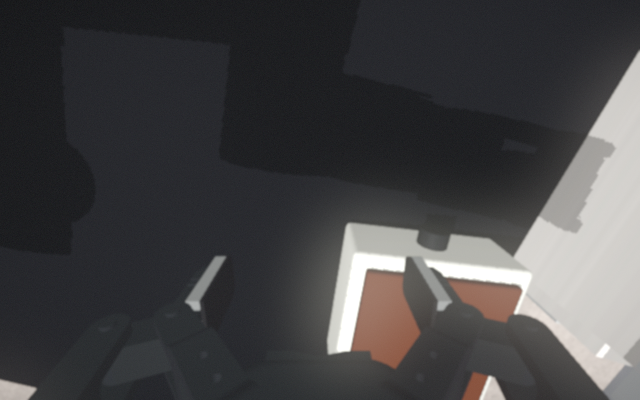

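The top view shows the dial at (329,224), with its white line pointing up and to the right. The hob is on the left, the bottle at (430,208) and the jar at (349,137). Next I'll measure the positions.

```bash
cat > h.py <<'E'
import numpy as np, cv2
from cell import status, viewer, workorder, bot
def ray(n,uv,cal=None):
    c=cal or viewer.get_calibration(n); R,_=cv2.Rodrigues(c['rvec']); t=np.array(c['tvec']).ravel()
    p=cv2.undistortPoints(np.array([[uv]],float),c['camera_matrix'],None)[0,0]
    o=-R.T@t; d=R.T@np.array([p[0],p[1],1]); return o,d/np.linalg.norm(d)
def onz(n,uv,z):
    o,d=ray(n,uv); return o+d*(z-o[2])/d[2]
def proj(n,P):
    c=viewer.get_calibration(n); return cv2.projectPoints(np.array(P,float).reshape(-1,3),c['rvec'],c['tvec'],c['camera_matrix'],None)[0].reshape(-1,2)
def tri(a,b):
    (o1,d1),(o2,d2)=a,b
    A=np.stack([d1,-d2],1); s=np.linalg.lstsq(A,o2-o1,rcond=None)[0]
    p,q=o1+s[0]*d1,o2+s[1]*d2; return (p+q)/2,np.linalg.norm(p-q)
E
python3 - <<'E'
from h import *
for n,(x0,y0,x1,y1) in dict(top=(295,185,370,262),side=(318,175,365,220)).items():
    im=cv2.imread(f"pics/{n}0.png")[y0:y1,x0:x1]; cv2.imwrite(f"pics/{n}_crop.png",cv2.resize(im,None,fx=8,fy=8,interpolation=cv2.INTER_NEAREST))
    m=(im.max(2)<70).astype(np.uint8); 
    k,l,st,ce=cv2.connectedComponentsWithStats(m); print(n,[(list(st[i]+[x0,y0,0,0,0]),ce[i]+[x0,y0]) for i in range(1,k) if st[i][4]>30])
im=cv2.imread("pics/top0.png")
w=(im.min(2)>200).astype(np.uint8)
print("box corners est", [onz("top",p,0.08)[:2].round(4) for p in [(369,179),(365,279)]], [onz("top",p,0.0)[:2].round(4) for p in [(425,222)]])
print("dial",onz("top",(329,224),.118))
E
```

```text
top [([np.int64(367), np.int64(191), np.int64(3), np.int64(71), np.int64(140)], array([368.35      , 233.87857143])), ([np.int64(316), np.int64(211), np.int64(27), np.int64(27), np.int64(516)], array([328.53875969, 224.08333333]))]
side [([np.int64(333), np.int64(175), np.int64(32), np.int64(8), np.int64(144)], array([353.16666667, 177.33333333])), ([np.int64(327), np.int64(185), np.int64(23), np.int64(26), np.int64(467)], array([338.42184154, 197.74946467]))]
box corners est [array([ 0.6089, -0.1166]), array([ 0.4157, -0.1057])] [array([ 0.5342, -0.2434])]
dial [ 0.51499292 -0.03711444  0.118     ]
```

View pics/top_crop.png

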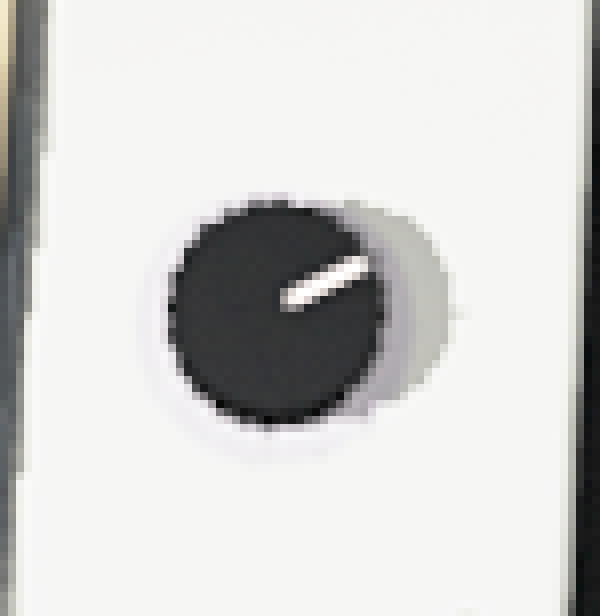

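View pics/side_crop.png

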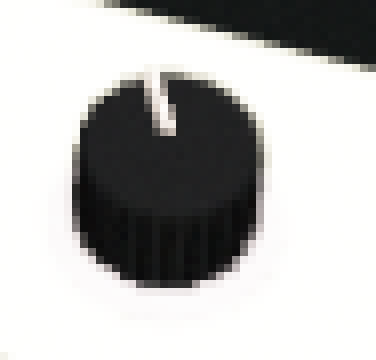

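Run:
```python
from h import *
a=np.linspace(0,2*np.pi,72)
def ring(x,y,z,r=.026): return np.c_[x+r*np.cos(a),y+r*np.sin(a),np.full(72,z)]
P=(0.515,-0.0375)
for n in ("top","side"):
    q=np.r_[proj(n,ring(*P,.118)),proj(n,ring(*P,.082))]
    print(n,q.min(0),q.max(0),"centre top", proj(n,(*P,.118)))
# line
for A,B in [((295+290/8,185+300/8),(295+366/8,185+262/8))]:
    p,q=onz("top",A,.118),onz("top",B,.118); d=(q-p)[:2]; print("top line",p,q,np.degrees(np.arctan2(d[1],d[0])))
p,q=onz("side",(318+166/8,175+131/8),.118),onz("side",(318+151/8,175+75/8),.118);d=(q-p)[:2];print("side line",p,q,np.degrees(np.arctan2(d[1],d[0])))
e=np.array([0.6089-.4157,-.1166+.1057]);print("box x-axis deg",np.degrees(np.arctan2(e[1],e[0])))
s=status.read_state();R=s['orientation'];print("toolx yaw",np.degrees(np.arctan2(R[1,0],R[0,0])))
```

```text
top [315.06050784 210.00509472] [343.35746881 239.77231487] centre top [[329.20983509 223.99691598]]
side [327.04175042 182.59678209] [351.63985196 211.5296438 ] centre top [[339.54302749 191.94320103]]
top line [ 0.51777974 -0.04125075  0.118     ] [ 0.5266455  -0.05876261  0.118     ] -63.14819851445639
side line [ 0.5169979  -0.03857196  0.118     ] [ 0.52532623 -0.05644352  0.118     ] -65.01399319397531
box x-axis deg -3.22910267143838
toolx yaw -71.5054090262008
```

```bash
cat >> h.py <<'E'
from scipy.spatial.transform import Rotation as Ro
def plan(target,yaw_deg,n=5,claw=0.085,maxt=0.06,maxr=0.18):
    s=status.read_state(); p=s['tool_pos'].copy(); R=s['orientation'].copy()
    c,sn=np.cos(np.radians(yaw_deg)),np.sin(np.radians(yaw_deg))
    Rt=np.array([[c,sn,0],[sn,-c,0],[0,0,-1]])
    out=[]
    for i in range(n):
        d=R.T@(np.array(target)-p); L=np.linalg.norm(d); d*=min(1,maxt/max(L,1e-9))
        w=Ro.from_matrix(R.T@Rt).as_rotvec(); a=np.linalg.norm(w); w*=min(1,maxr/max(a,1e-9))
        d=d.round(4); w=w.round(3); out+=list(map(float,w))+list(map(float,d))+[claw]
        p=p+R@d; R=R@Ro.from_rotvec(w).as_matrix()
    print([round(x,4) for x in out]); print("end",p.round(4))
def st():
    s=status.read_state();R=s['orientation']
    print("t",round(s['time'],2),"p",s['tool_pos'].round(4),"yaw",round(np.degrees(np.arctan2(R[1,0],R[0,0])),2),"tilt",R[:2,2].round(4),"q6",round(s['joint_positions'][5],3),"F",s['force'].round(2),"T",s['torque'].round(3),"tool T",(R.T@s['torque']).round(3),"toolF",(R.T@s['force']).round(1),"w",round(s['width'],4))
E
python3 - <<'E'
from h import *
plan((.5155,-.0378,.28),5)
E
```

```text
[-0.0, 0.0, -0.18, -0.0371, -0.0471, 0.0024, 0.085, -0.0, 0.0, -0.18, -0.028, -0.053, 0.0023, 0.085, -0.0, 0.0, -0.18, -0.0181, -0.0572, 0.0024, 0.085, -0.0, 0.0, -0.18, -0.0076, -0.0595, 0.0023, 0.085, -0.0, 0.0, -0.18, 0.0032, -0.0599, 0.0024, 0.085]
end [ 0.3471 -0.2944  0.2917]
```

Call:
carry_out(rows=[0, 0, -0.18, -0.037, -0.047, 0.002, 0.085, 0, 0, -0.18, -0.028, -0.053, 0.002, 0.085, 0, 0, -0.18, -0.018, -0.057, 0.002, 0.085, 0, 0, -0.18, -0.008, -0.059, 0.002, 0.085, 0, 0, -0.18, 0.003, -0.06, 0.002, 0.085])

```text
time: 0.78
tool_pos: [0.3456, -0.2891, 0.2917]
orientation: [[0.947, -0.322, 0.0], [-0.322, -0.947, 0.002], [-0.001, -0.002, -1.0]]
force: [0.6, -0.3, 0.5]
width: 0.085
```

Run:
```python
from h import *
st();plan((.5155,-.0378,.28),60)
```

```text
t 0.78 p [ 0.3456 -0.2891  0.2917] yaw -18.8 tilt [0.0001 0.0021] q6 -0.634 F [ 0.58 -0.26  0.45] T [-0.035 -0.017  0.024] tool T [-0.028  0.027 -0.024] toolF [ 0.6  0.1 -0.5] w 0.085
[-0.0, -0.0, -0.18, 0.0158, -0.0578, 0.0024, 0.085, -0.0, -0.0, -0.18, 0.0259, -0.0541, 0.0024, 0.085, -0.0, -0.0, -0.18, 0.0352, -0.0486, 0.0024, 0.085, -0.0, -0.0, -0.18, 0.0433, -0.0415, 0.0025, 0.085, -0.0, -0.0, -0.18, 0.05, -0.0331, 0.0024, 0.085]
end [ 0.5135 -0.0407  0.2802]
```

Call:
carry_out(rows=[0, 0, -0.18, 0.016, -0.058, 0.002, 0.085, 0, 0, -0.18, 0.026, -0.054, 0.002, 0.085, 0, 0, -0.18, 0.035, -0.049, 0.002, 0.085, 0, 0, -0.18, 0.043, -0.041, 0.002, 0.085, 0, 0, -0.18, 0.05, -0.033, 0.002, 0.085])

```text
time: 1.4
tool_pos: [0.5142, -0.0296, 0.2823]
orientation: [[0.824, 0.566, 0.002], [0.566, -0.824, 0.001], [0.002, 0.001, -1.0]]
force: [1.5, -1.2, 0.2]
width: 0.0853
```

Run:
```python
from h import *
st();plan((.5155,-.0378,.24),87)
cv2.imwrite("pics/w1.png",viewer.camera("wrist")[:,:,::-1]);print(proj("wrist",(.5155,-.0378,.118)))
```

```text
t 1.4 p [ 0.5142 -0.0296  0.2823] yaw 34.47 tilt [0.0022 0.0005] q6 -0.891 F [ 1.48 -1.22  0.16] T [-0.027 -0.031  0.001] tool T [-0.04   0.011 -0.001] toolF [ 0.5  1.8 -0.2] w 0.0853
[0.0, -0.0, -0.18, -0.0037, 0.0075, 0.0423, 0.085, 0.0, -0.0, -0.18, 0.0, 0.0, -0.0, 0.085, 0.001, -0.0, -0.18, 0.0, 0.0, -0.0, 0.085, 0.0, -0.001, -0.18, 0.0, 0.0, -0.0, 0.085, 0.001, -0.0, -0.18, 0.0, 0.0, -0.0, 0.085]
end [ 0.5155 -0.0378  0.24  ]
[[305.67758671 216.22571232]]
```

View pics/w1.png

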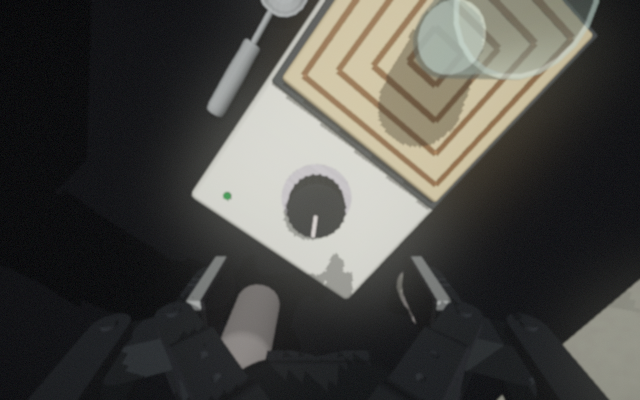

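Call:
carry_out(rows=[0, 0, -0.18, -0.004, 0.007, 0.04, 0.085, 0, 0, -0.18, 0, 0, 0, 0.085, 0, 0, -0.18, 0, 0, 0, 0.085, 0, 0, -0.18, 0, 0, 0, 0.085, 0, 0, 0, 0, 0, 0, 0.085])

```text
time: 2.08
tool_pos: [0.5174, -0.0277, 0.239]
orientation: [[0.22, 0.975, 0.001], [0.975, -0.22, 0.006], [0.006, -0.0, -1.0]]
force: [0.8, -0.7, -0.1]
width: 0.0848
```

Run:
```python
from h import *
st()
cv2.imwrite("pics/w2.png",viewer.camera("wrist")[:,:,::-1]);print(proj("wrist",(.5155,-.0378,.118)))
st();plan((.5155,-.0378,.20),87)
```

```text
t 2.08 p [ 0.5174 -0.0277  0.239 ] yaw 77.29 tilt [0.001  0.0057] q6 -1.637 F [ 0.82 -0.68 -0.07] T [ 0.014 -0.027 -0.013] tool T [-0.023  0.019  0.013] toolF [-0.5  1.   0.1] w 0.0848
[[301.77165968 223.63241157]]
t 2.12 p [ 0.5174 -0.0277  0.239 ] yaw 77.18 tilt [0.001  0.0057] q6 -1.635 F [ 0.03  0.01 -0.62] T [ 0.01  -0.02   0.005] tool T [-0.017  0.014 -0.005] toolF [0.  0.  0.6] w 0.085
[0.0, -0.006, -0.171, -0.0105, 0.0004, 0.039, 0.085, 0.0, 0.0, -0.0, 0.0, 0.0, -0.0, 0.085, 0.0, 0.0, -0.0, 0.0, 0.0, -0.0, 0.085, 0.0, 0.0, -0.0, 0.0, 0.0, -0.0, 0.085, 0.0, 0.0, -0.0, 0.0, 0.0, -0.0, 0.085]
end [ 0.5155 -0.0378  0.2   ]
```

View pics/w2.png

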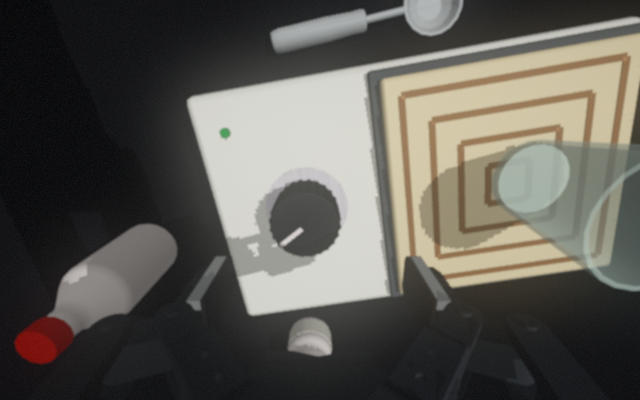

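Run:
```python
from h import *
im=cv2.imread("pics/w2.png")[165:275,250:360]; cv2.imwrite("pics/w2c.png",cv2.resize(im,None,fx=6,fy=6,interpolation=cv2.INTER_NEAREST))
a=np.linspace(0,2*np.pi,72)
ring=lambda x,y,z,r:np.c_[x+r*np.cos(a),y+r*np.sin(a),np.full(72,z)]
q=np.r_[proj("wrist",ring(.5155,-.0378,.118,.026)),proj("wrist",ring(.5155,-.0378,.082,.026))]
print(q.min(0),q.max(0)); print([ (proj("wrist",(.5155+dx,-.0378+dy,.118))).round(1) for dx,dy in((0,0),(.001,0),(0,.001))])
v=cv2.resize(im,None,fx=6,fy=6,interpolation=cv2.INTER_NEAREST)
for z,c in((.118,(0,0,255)),(.082,(0,255,0))):
    cv2.polylines(v,[((proj("wrist",ring(.5155,-.0378,z,.025))-[250,165]+.5)*6).astype(int).reshape(-1,1,2)],True,c)
cv2.imwrite("pics/w2d.png",v)
```

```text
[264.60987978 175.45758063] [338.80311586 256.58641274]
[array([[301.8, 223.6]]), array([[302.1, 224.9]]), array([[303.2, 223.3]])]
```

View pics/w2d.png

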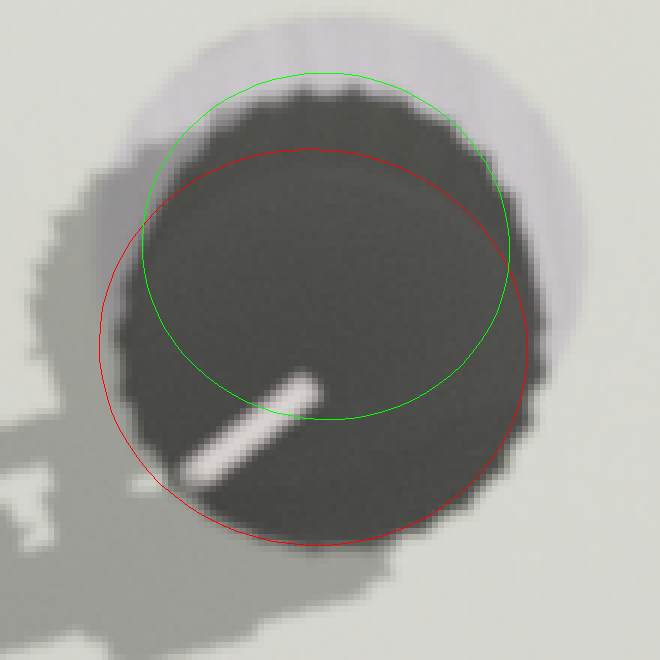

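Call:
carry_out(rows=[0, 0, -0.18, -0.009, 0, 0.02, 0.085, 0, 0, -0.18, 0, 0, 0.019, 0.085, 0, 0, -0.18, 0, 0, 0, 0.085, 0, 0, -0.18, 0, 0, 0, 0.085, 0, 0, -0.13, 0, 0, 0, 0.085])

```text
time: 2.75
tool_pos: [0.5152, -0.0369, 0.1988]
orientation: [[-0.591, 0.807, 0.001], [0.807, 0.591, 0.006], [0.004, 0.004, -1.0]]
force: [0.1, -0.3, 0.4]
width: 0.0848
```

Run:
```python
from h import *
st();plan((.516,-.037,.165),125,maxt=.015)
cv2.imwrite("pics/w3.png",viewer.camera("wrist")[:,:,::-1])
```

```text
t 2.75 p [ 0.5152 -0.0369  0.1988] yaw 126.21 tilt [0.0011 0.0057] q6 -2.51 F [ 0.1  -0.33  0.43] T [ 0.042 -0.011 -0.046] tool T [-0.034  0.027  0.046] toolF [-0.3 -0.1 -0.4] w 0.0848
[0.004, -0.004, 0.021, -0.0003, 0.0002, 0.015, 0.085, 0.0, 0.0, 0.0, -0.0002, 0.0003, 0.015, 0.085, 0.0, 0.0, 0.0, -0.0001, 0.0, 0.0038, 0.085, 0.0, 0.0, 0.0, 0.0, 0.0, -0.0, 0.085, 0.0, 0.0, 0.0, 0.0, 0.0, -0.0, 0.085]
end [ 0.516 -0.037  0.165]
```

View pics/w3.png

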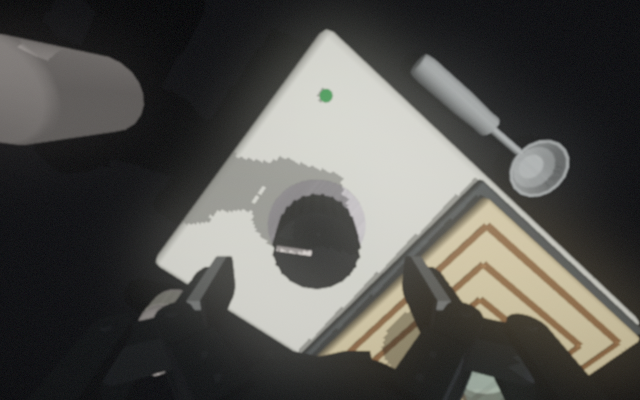

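The dial sits midway between the open fingers at about (317,240). I'll go down and take a centring grip.

Call:
carry_out(rows=[0.004, -0.004, 0, 0, 0, 0.015, 0.085, 0, 0, 0, 0, 0, 0.015, 0.085, 0, 0, 0, 0, 0, 0.009, 0.085, 0, 0, 0, 0, 0, 0, 0.065, 0, 0, 0, 0, 0, 0, 0.06])

```text
time: 3.42
tool_pos: [0.5146, -0.0368, 0.1559]
orientation: [[-0.585, 0.811, -0.002], [0.811, 0.585, 0.0], [0.001, -0.001, -1.0]]
force: [0.2, 0.4, -0.8]
width: 0.0599
```

Run:
```python
from h import *
st()
```

```text
t 3.42 p [ 0.5146 -0.0368  0.1559] yaw 125.81 tilt [-0.0017  0.0003] q6 -2.497 F [ 0.2   0.43 -0.75] T [0.022 0.013 0.002] tool T [-0.003  0.025 -0.002] toolF [0.2 0.4 0.8] w 0.0599
```

Call:
carry_out(rows=[0, 0, 0, 0, 0, -0.002, 0.055, 0, 0, 0, 0, 0, 0, 0.045, 0, 0, 0, 0, 0, 0, 0.04, 0, 0, 0, 0, 0, 0, 0.04, 0, 0, 0, 0, 0, 0, 0.04])

```text
time: 4.05
tool_pos: [0.5153, -0.0374, 0.1592]
orientation: [[-0.585, 0.811, 0.0], [0.811, 0.585, -0.001], [-0.001, -0.0, -1.0]]
force: [0.4, -1.4, -1.5]
width: 0.0483
```

Run:
```python
from h import *
st()
```

```text
t 4.05 p [ 0.5153 -0.0374  0.1592] yaw 125.78 tilt [ 0.0004 -0.0009] q6 -2.497 F [ 0.42 -1.38 -1.54] T [-0.055  0.049 -0.019] tool T [ 0.071 -0.016  0.019] toolF [-1.4 -0.5  1.5] w 0.0483
```

Call:
carry_out(rows=[0, 0, 0, 0, 0, 0, 0.065, 0, 0, 0, 0, 0, 0, 0.07, 0, 0, 0.18, 0, 0, 0, 0.07, 0, 0, 0.18, 0, 0, 0, 0.07, 0, 0, 0.18, 0, 0, 0, 0.07])

```text
time: 4.68
tool_pos: [0.5153, -0.0367, 0.1594]
orientation: [[-0.069, 0.998, 0.0], [0.998, 0.069, -0.0], [-0.0, 0.0, -1.0]]
force: [0.4, -0.2, -0.2]
width: 0.0703
```

Call:
carry_out(rows=[0, 0, 0.18, 0, 0, 0, 0.07, 0, 0, 0.18, 0, 0, 0, 0.07, 0, 0, 0.18, 0, 0, 0, 0.07, 0, 0, 0.18, 0, 0, 0, 0.07, 0, 0, 0.18, 0, 0, 0, 0.07])

```text
time: 5.3
tool_pos: [0.5156, -0.0362, 0.1599]
orientation: [[0.759, 0.651, 0.001], [0.651, -0.759, 0.001], [0.001, 0.0, -1.0]]
force: [0.3, 0.4, -0.3]
width: 0.0701
```

Run:
```python
from h import *
st();plan((.5153,-.0374,.1592),36,maxt=.015,claw=.07)
cv2.imwrite("pics/t1.png",viewer.camera("top")[:,:,::-1][160:300,260:400].repeat(4,0).repeat(4,1))
```

```text
t 5.3 p [ 0.5156 -0.0362  0.1599] yaw 40.63 tilt [0.0012 0.0005] q6 -1.01 F [ 0.31  0.4  -0.28] T [ 0.057  0.044 -0.017] tool T [0.072 0.004 0.017] toolF [ 0.5 -0.1  0.3] w 0.0701
[0.0, -0.001, 0.081, -0.001, 0.0007, 0.0007, 0.07, 0.0, -0.0, -0.0, 0.0, 0.0, 0.0, 0.07, 0.0, -0.0, -0.0, 0.0, 0.0, 0.0, 0.07, 0.0, -0.0, -0.0, 0.0, 0.0, 0.0, 0.07, 0.0, -0.0, -0.0, 0.0, 0.0, 0.0, 0.07]
end [ 0.5153 -0.0374  0.1592]
```

View pics/t1.png

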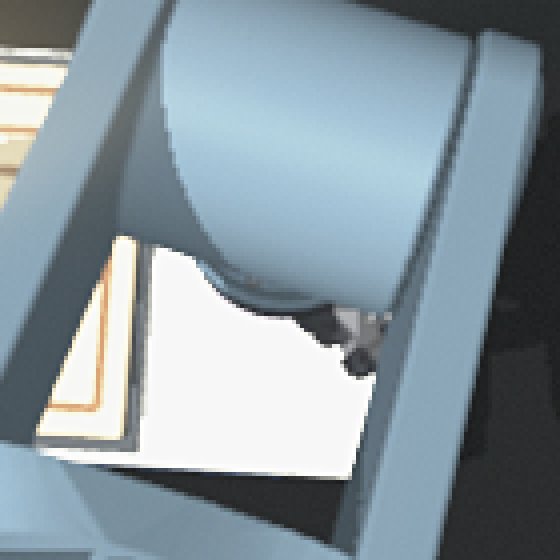

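Call:
carry_out(rows=[0, 0, 0.08, -0.001, 0.001, 0.001, 0.06, 0, 0, 0, 0, 0, 0, 0.055, 0, 0, 0, 0, 0, 0, 0.045, 0, 0, 0, 0, 0, 0, 0.04, 0, 0, 0, 0, 0, 0, 0.04])

```text
time: 5.98
tool_pos: [0.5161, -0.037, 0.1596]
orientation: [[0.807, 0.591, 0.003], [0.591, -0.807, 0.001], [0.003, 0.001, -1.0]]
force: [1.8, 1.7, 0.5]
width: 0.0489
```

Run:
```python
from h import *
st()
cv2.imwrite("pics/w4.png",viewer.camera("wrist")[:,:,::-1])
st()
```

```text
t 5.97 p [ 0.5161 -0.037   0.1596] yaw 36.2 tilt [0.0027 0.0009] q6 -0.935 F [1.77 1.67 0.51] T [-0.022  0.017 -0.025] tool T [-0.007 -0.027  0.025] toolF [ 2.4 -0.3 -0.5] w 0.0489
t 6.03 p [ 0.5161 -0.0371  0.1596] yaw 36.19 tilt [0.0027 0.0009] q6 -0.935 F [0.89 1.5  1.06] T [-0.03  -0.039  0.016] tool T [-0.047  0.014 -0.017] toolF [ 1.6 -0.7 -1.1] w 0.0486
```

View pics/w4.png

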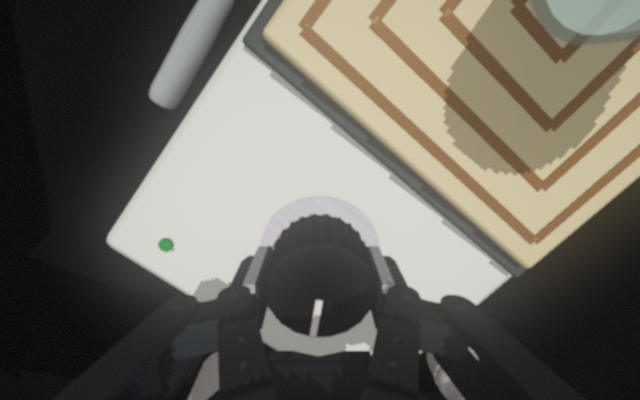

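The line is visible between the fingers, from (319,300) to (313,335), and the grip is centred. I'll start turning clockwise. The first two clicks can't reach the stop.

Call:
carry_out(rows=[0, 0, 0.1, 0, 0, 0, 0.04, 0, 0, 0.1, 0, 0, 0, 0.04, 0, 0, 0.1, 0, 0, 0, 0.04, 0, 0, 0.1, 0, 0, 0, 0.04, 0, 0, 0.1, 0, 0, 0, 0.04])

```text
time: 6.65
tool_pos: [0.5161, -0.0369, 0.1596]
orientation: [[0.993, 0.119, 0.003], [0.119, -0.993, 0.001], [0.003, -0.001, -1.0]]
force: [1.2, 2.3, 0.2]
width: 0.0487
```

Run:
```python
from h import *
st()
```

```text
t 6.65 p [ 0.5161 -0.0369  0.1596] yaw 6.84 tilt [0.0027 0.001 ] q6 -0.422 F [1.23 2.3  0.19] T [ 0.297 -0.076 -0.029] tool T [0.286 0.11  0.03 ] toolF [ 1.5 -2.1 -0.2] w 0.0487
```

Call:
carry_out(rows=[0, 0, 0.1, 0, 0, 0, 0.04, 0, 0, 0.1, 0, 0, 0, 0.04, 0, 0, 0.1, 0, 0, 0, 0.04, 0, 0, 0.1, 0, 0, 0, 0.04, 0, 0, 0.08, 0, 0, 0, 0.04])

```text
time: 7.28
tool_pos: [0.5162, -0.0367, 0.1596]
orientation: [[0.931, -0.366, 0.003], [-0.366, -0.931, 0.001], [0.002, -0.002, -1.0]]
force: [2.1, 0.9, 0.5]
width: 0.0485
```

Run:
```python
from h import *
st()
cv2.imwrite("pics/w5.png",viewer.camera("wrist")[:,:,::-1][200:360,240:400].repeat(4,0).repeat(4,1))
```

```text
t 7.28 p [ 0.5162 -0.0367  0.1596] yaw -21.44 tilt [0.0028 0.0015] q6 0.071 F [2.08 0.88 0.49] T [ 0.016  0.04  -0.081] tool T [-0.    -0.042  0.081] toolF [ 1.6 -1.6 -0.5] w 0.0485
```

View pics/w5.png

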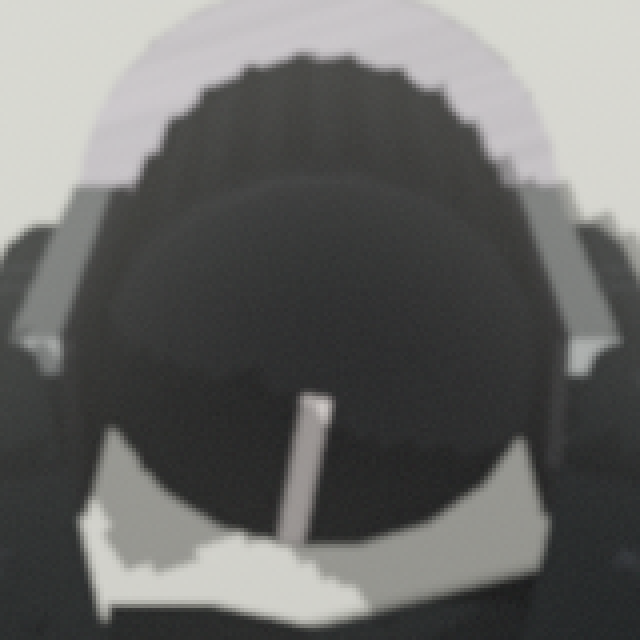

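The line sits at the same place in the hand, (319,300) to (313,335), so nothing has slipped. Now small steps through click 2.

Call:
carry_out(rows=[0, 0, 0.015, 0, 0, 0, 0.04, 0, 0, 0.015, 0, 0, 0, 0.04, 0, 0, 0.015, 0, 0, 0, 0.04, 0, 0, 0.015, 0, 0, 0, 0.04, 0, 0, 0.015, 0, 0, 0, 0.04])

```text
time: 7.95
tool_pos: [0.5163, -0.0365, 0.1597]
orientation: [[0.899, -0.437, 0.003], [-0.437, -0.899, 0.002], [0.002, -0.003, -1.0]]
force: [0.4, 1.5, 0.9]
width: 0.0484
```

Run:
```python
from h import *
st()
```

```text
t 7.95 p [ 0.5163 -0.0365  0.1597] yaw -25.93 tilt [0.0028 0.0021] q6 0.149 F [0.45 1.52 0.85] T [ 0.282 -0.066  0.138] tool T [ 0.283 -0.064 -0.138] toolF [-0.3 -1.6 -0.8] w 0.0484
```

Call:
carry_out(rows=[0, 0, 0, 0, 0, 0, 0.04, 0, 0, 0, 0, 0, 0, 0.04, 0, 0, 0.01, 0, 0, 0, 0.04, 0, 0, 0.01, 0, 0, 0, 0.04, 0, 0, 0.005, 0, 0, 0, 0.04])

```text
time: 8.57
tool_pos: [0.5163, -0.0364, 0.1596]
orientation: [[0.888, -0.461, 0.003], [-0.461, -0.888, 0.002], [0.002, -0.003, -1.0]]
force: [1.3, 0.9, 0.4]
width: 0.0488
```

Run:
```python
from h import *
st()
for i in range(4): viewer.camera("side"); st()
```

```text
t 8.57 p [ 0.5163 -0.0364  0.1596] yaw -27.44 tilt [0.0029 0.002 ] q6 0.176 F [1.33 0.95 0.4 ] T [ 0.201 -0.015  0.159] tool T [ 0.186 -0.08  -0.159] toolF [ 0.7 -1.5 -0.4] w 0.0488
t 8.62 p [ 0.5163 -0.0365  0.1596] yaw -27.45 tilt [0.0028 0.0019] q6 0.176 F [0.54 1.4  0.61] T [ 0.2   -0.023  0.056] tool T [ 0.188 -0.072 -0.056] toolF [-0.2 -1.5 -0.6] w 0.0484
t 8.68 p [ 0.5163 -0.0365  0.1596] yaw -27.42 tilt [0.0029 0.0019] q6 0.176 F [2.12 1.05 0.05] T [0.26  0.02  0.074] tool T [ 0.221 -0.138 -0.073] toolF [ 1.4 -1.9 -0. ] w 0.0485
t 8.72 p [ 0.5163 -0.0364  0.1596] yaw -27.41 tilt [0.0028 0.002 ] q6 0.175 F [1.25 0.78 0.8 ] T [ 0.248 -0.043  0.116] tool T [ 0.24  -0.077 -0.116] toolF [ 0.8 -1.3 -0.8] w 0.0487
t 8.78 p [ 0.5163 -0.0365  0.1597] yaw -27.41 tilt [0.0029 0.002 ] q6 0.175 F [-0.21  1.12  0.34] T [0.22  0.017 0.119] tool T [ 0.188 -0.117 -0.118] toolF [-0.7 -0.9 -0.3] w 0.0485
```

```bash
cat >> h.py <<'E'
def avg(n=6):
    L=[];Q=[]
    for i in range(n):
        s=status.read_state();R=s['orientation'];L.append((R.T@s['torque'])[2]);Q.append(s['tau'][5]);viewer.camera("side")
    st();print("Tz mean %.3f sd %.3f  tau6 mean %.3f sd %.3f"%(np.mean(L),np.std(L),np.mean(Q),np.std(Q)))
E
python3 - <<'E'
from h import *
avg(2)
E
```

```text
t 8.88 p [ 0.5163 -0.0365  0.1596] yaw -27.41 tilt [0.0028 0.002 ] q6 0.175 F [0.63 1.06 0.08] T [0.265 0.044 0.077] tool T [ 0.215 -0.162 -0.076] toolF [ 0.1 -1.2 -0.1] w 0.0484
Tz mean -0.102 sd 0.016  tau6 mean 0.082 sd 0.001
```

Call:
carry_out(rows=[0, 0, 0.1, 0, 0, 0, 0.04, 0, 0, 0.1, 0, 0, 0, 0.04, 0, 0, 0.1, 0, 0, 0, 0.04, 0, 0, 0.1, 0, 0, 0, 0.04, 0, 0, 0.03, 0, 0, 0, 0.04])

```text
time: 9.5
tool_pos: [0.5165, -0.0367, 0.1597]
orientation: [[0.604, -0.797, 0.003], [-0.797, -0.604, 0.002], [0.001, -0.004, -1.0]]
force: [1.6, 1.1, 0.2]
width: 0.0486
```

Run:
```python
from h import *
avg(3)
```

```text
t 9.65 p [ 0.5164 -0.0367  0.1596] yaw -52.71 tilt [0.0033 0.0018] q6 0.617 F [1.91 1.35 0.71] T [ 0.214 -0.133 -0.093] tool T [ 0.235 -0.089  0.094] toolF [ 0.1 -2.3 -0.7] w 0.0485
Tz mean 0.060 sd 0.031  tau6 mean 0.027 sd 0.122
```

Call:
carry_out(rows=[0, 0, 0.015, 0, 0, 0, 0.04, 0, 0, 0.015, 0, 0, 0, 0.04, 0, 0, 0.015, 0, 0, 0, 0.04, 0, 0, 0.015, 0, 0, 0, 0.04, 0, 0, 0.01, 0, 0, 0, 0.04])

```text
time: 10.28
tool_pos: [0.5165, -0.0364, 0.1596]
orientation: [[0.547, -0.837, 0.003], [-0.837, -0.547, 0.002], [-0.0, -0.004, -1.0]]
force: [1.6, 2.0, 0.7]
width: 0.0482
```

Run:
```python
from h import *
avg(3)
```

```text
t 10.43 p [ 0.5165 -0.0364  0.1596] yaw -56.8 tilt [0.0034 0.0022] q6 0.688 F [1.11 1.   0.13] T [ 0.345 -0.106  0.114] tool T [ 0.278 -0.231 -0.114] toolF [-0.2 -1.5 -0.1] w 0.0484
Tz mean -0.095 sd 0.025  tau6 mean 0.097 sd 0.055
```

Call:
carry_out(rows=[0, 0, 0.1, 0, 0, 0, 0.04, 0, 0, 0.1, 0, 0, 0, 0.04, 0, 0, 0.1, 0, 0, 0, 0.04, 0, 0, 0.1, 0, 0, 0, 0.04, 0, 0, 0.04, 0, 0, 0, 0.04])

```text
time: 11.05
tool_pos: [0.5166, -0.0368, 0.1597]
orientation: [[0.124, -0.992, 0.004], [-0.992, -0.124, 0.002], [-0.001, -0.004, -1.0]]
force: [0.9, 1.5, 0.5]
width: 0.0487
```

Run:
```python
from h import *
avg(2)
```

```text
t 11.15 p [ 0.5166 -0.0368  0.1597] yaw -82.77 tilt [0.0039 0.0018] q6 1.141 F [ 1.51  0.97 -0.22] T [ 0.342 -0.189 -0.07 ] tool T [ 0.231 -0.315  0.071] toolF [-0.8 -1.6  0.2] w 0.0486
Tz mean 0.101 sd 0.032  tau6 mean -0.211 sd 0.051
```

Call:
carry_out(rows=[0, 0, 0.015, 0, 0, 0, 0.04, 0, 0, 0.015, 0, 0, 0, 0.04, 0, 0, 0.015, 0, 0, 0, 0.04, 0, 0, 0.015, 0, 0, 0, 0.04, 0, 0, 0.01, 0, 0, 0, 0.04])

```text
time: 11.78
tool_pos: [0.5167, -0.0364, 0.1597]
orientation: [[0.055, -0.998, 0.004], [-0.998, -0.055, 0.002], [-0.002, -0.004, -1.0]]
force: [1.6, 0.9, 0.3]
width: 0.0488
```

Run:
```python
from h import *
avg(3)
```

```text
t 11.93 p [ 0.5167 -0.0365  0.1596] yaw -86.84 tilt [0.004  0.0022] q6 1.212 F [ 1.66  1.95 -0.16] T [ 0.475 -0.153  0.364] tool T [ 0.179 -0.468 -0.362] toolF [-1.9 -1.8  0.2] w 0.0483
Tz mean -0.340 sd 0.017  tau6 mean 0.319 sd 0.062
```

Torque of 0.34 N m, against about 0.1 at clicks 2 and 3, means this is the stop. It is four clicks from the start, about 0.05 rad past yaw −83.8° and well below overstrain. Four clicks back puts the target at yaw +36.2°.

Call:
carry_out(rows=[0, 0, -0.1, 0, 0, 0, 0.04, 0, 0, -0.1, 0, 0, 0, 0.04, 0, 0, -0.1, 0, 0, 0, 0.04, 0, 0, -0.1, 0, 0, 0, 0.04, 0, 0, -0.1, 0, 0, 0, 0.04])

```text
time: 12.55
tool_pos: [0.5164, -0.0366, 0.1596]
orientation: [[0.538, -0.843, 0.003], [-0.843, -0.538, 0.003], [-0.001, -0.005, -1.0]]
force: [2.5, 2.6, 0.5]
width: 0.0485
```

Call:
carry_out(rows=[0, 0, -0.1, 0, 0, 0, 0.04, 0, 0, -0.1, 0, 0, 0, 0.04, 0, 0, -0.1, 0, 0, 0, 0.04, 0, 0, -0.1, 0, 0, 0, 0.04, 0, 0, -0.1, 0, 0, 0, 0.04])

```text
time: 13.18
tool_pos: [0.5162, -0.0368, 0.1596]
orientation: [[0.883, -0.47, 0.003], [-0.47, -0.883, 0.004], [0.001, -0.005, -1.0]]
force: [1.6, 2.5, -0.0]
width: 0.0487
```

Call:
carry_out(rows=[0, 0, -0.1, 0, 0, 0, 0.04, 0, 0, -0.1, 0, 0, 0, 0.04, 0, 0, -0.1, 0, 0, 0, 0.04, 0, 0, -0.1, 0, 0, 0, 0.04, 0, 0, -0.1, 0, 0, 0, 0.04])

```text
time: 13.8
tool_pos: [0.5161, -0.037, 0.1596]
orientation: [[1.0, 0.025, 0.002], [0.025, -1.0, 0.004], [0.003, -0.004, -1.0]]
force: [2.2, 2.4, 0.6]
width: 0.0488
```

Run:
```python
from h import *
avg(2)
```

```text
t 13.9 p [ 0.5161 -0.037   0.1596] yaw 1.28 tilt [0.0025 0.0042] q6 -0.329 F [2.32 2.59 0.53] T [ 0.373 -0.115  0.072] tool T [ 0.37   0.123 -0.071] toolF [ 2.4 -2.5 -0.5] w 0.0487
Tz mean -0.104 sd 0.044  tau6 mean 0.785 sd 0.352
```

Call:
carry_out(rows=[0, 0, -0.13, 0, 0, 0, 0.04, 0, 0, -0.13, 0, 0, 0, 0.04, 0, 0, -0.13, 0, 0, 0, 0.04, 0, 0, -0.13, 0, 0, 0, 0.04, 0, 0, -0.09, 0, 0, 0, 0.04])

```text
time: 14.52
tool_pos: [0.516, -0.0374, 0.1596]
orientation: [[0.804, 0.595, 0.002], [0.595, -0.804, 0.004], [0.004, -0.001, -1.0]]
force: [1.1, 0.4, -0.9]
width: 0.0483
```

Run:
```python
from h import *
avg(4)
cv2.imwrite("pics/w6.png",viewer.camera("wrist")[:,:,::-1][200:360,240:400].repeat(4,0).repeat(4,1))
```

```text
t 14.72 p [ 0.5161 -0.0374  0.1596] yaw 36.28 tilt [0.0024 0.0037] q6 -0.94 F [ 1.73  1.41 -0.07] T [ 0.129 -0.161 -0.027] tool T [0.009 0.206 0.027] toolF [ 2.2 -0.1  0.1] w 0.0484
Tz mean 0.061 sd 0.056  tau6 mean -0.062 sd 0.546
```

View pics/w6.png

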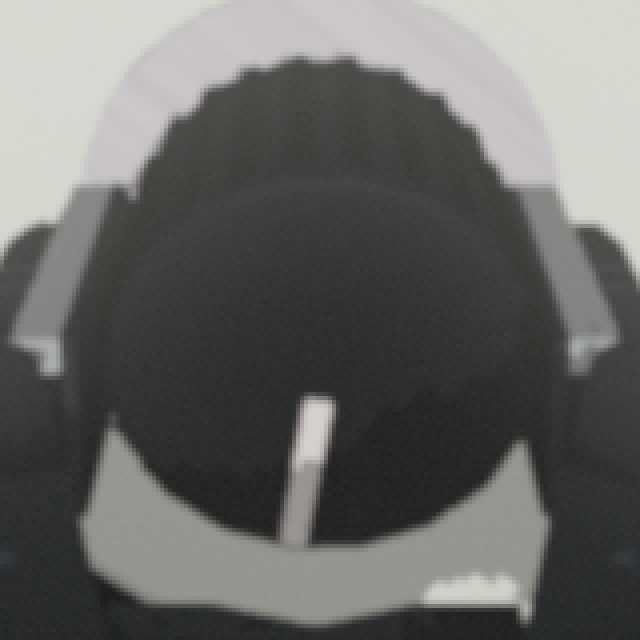

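The line is still in the same place in the hand (crop (318,400) to (294,545)), and the yaw is 36.3°. I'll let go and rise.

Call:
carry_out(rows=[0, 0, 0, 0, 0, 0, 0.055, 0, 0, 0, 0, 0, 0, 0.065, 0, 0, 0, 0, 0, 0, 0.075, 0, 0, 0, 0, 0, -0.02, 0.075, 0, 0, 0, 0, 0, -0.04, 0.075])

```text
time: 15.4
tool_pos: [0.5129, -0.0376, 0.217]
orientation: [[0.808, 0.589, -0.008], [0.589, -0.808, 0.005], [-0.003, -0.009, -1.0]]
force: [0.2, 0.3, 0.9]
width: 0.0753
```

Call:
carry_out(rows=[0, 0, 0, 0, 0, -0.05, 0.08, 0, 0, 0, -0.04, 0.03, -0.03, 0.08, 0, 0, 0, -0.05, 0.03, 0, 0.08, 0, 0, 0, -0.05, 0.03, 0, 0.08, 0, 0, 0, 0, 0, 0, 0.08])

```text
time: 16.02
tool_pos: [0.4531, -0.198, 0.3041]
orientation: [[0.807, 0.59, -0.0], [0.59, -0.807, -0.001], [-0.001, 0.0, -1.0]]
force: [-0.5, 1.3, -0.6]
width: 0.0801
```

Run:
```python
from h import *
st()
cv2.imwrite("pics/t2.png",viewer.camera("top")[:,:,::-1])
im=viewer.camera("side")[:,:,::-1]; cv2.imwrite("pics/s2.png",im); cv2.imwrite("pics/s2c.png",im[175:220,318:365].repeat(8,0).repeat(8,1))
```

```text
t 16.02 p [ 0.4531 -0.198   0.3041] yaw 36.16 tilt [-0.0003 -0.0007] q6 -1.283 F [-0.51  1.28 -0.63] T [ 0.025 -0.049  0.004] tool T [-0.009  0.054 -0.004] toolF [ 0.3 -1.3  0.6] w 0.0801
```

View pics/t2.png

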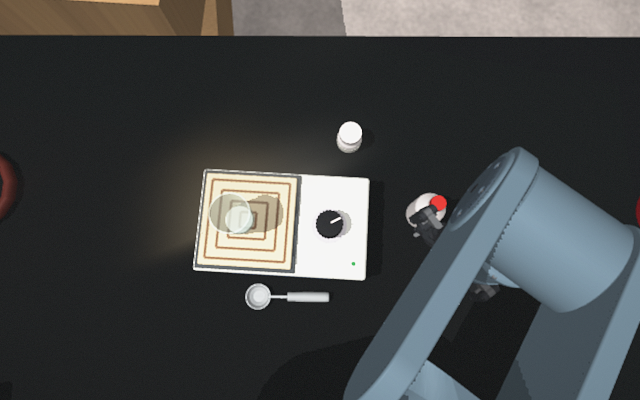

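View pics/s2.png

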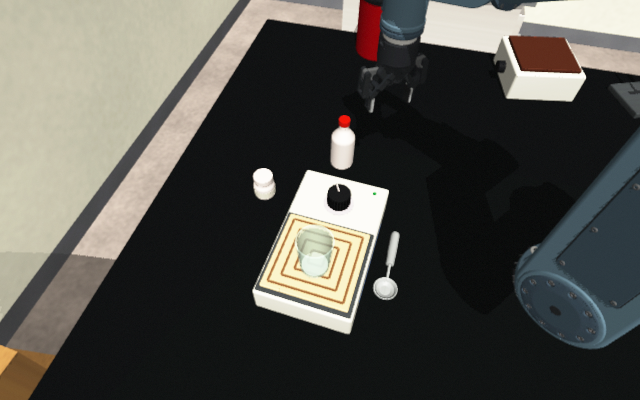

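View pics/s2c.png

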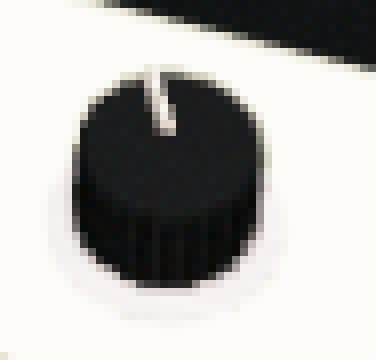

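The top view shows the dial line back at its starting angle, (329,224) toward (341,218), which is four clicks from the stop. The bottle (430,208), jar (349,137), beaker and scoop haven't moved, and the arm is clear of everything.

Run:
```python
from h import *
print(workorder.finish_job())
```

```text
the job is handed in; nothing more can be done
None
```

The hotplate dial is set to low: I turned it clockwise to its stop, then back exactly four clicks and let go. I handed the job in at about 16 s of the 72 s allowed.

- **Finding the stop:** Clicks 2 and 3 showed about 0.1 N m. At click 4 it rose to about 0.34 N m, roughly 0.05 rad past the click position. That matches the stop and is well under the overstrain limit of 0.15 rad, or about 0.5 N m.
- **Turning back:** I turned the dial back 120° from the stop position, ending at yaw 36.3° against a target of 36.2°. The white line stayed in the same place in the grip, so the dial did not slip.
- **Last checks:** After release, the line points the same way as at the start in both the top and side views. That fits, because the dial happened to start four clicks from the stop. The beaker, bottle, jar and scoop look unmoved, and the gripper is clear of everything.
- **Disagreement:** The wrist camera and the fixed cameras differed by about 2 mm on the dial's position. I settled this with a centring grip, and side forces while turning stayed under about 4 N.

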